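# Prime the scent diffuser with its flask

## Robot

A 6-joint arm with a two-finger parallel gripper is mounted at the origin on the work surface. World frame = base frame: x ahead of the robot, y to its left, z up, the work surface at z = 0. Lengths are in mm, angles in rad, forces in N, time in s.
With the tool pointing down it reaches from about 350 to 775 mm from the base axis. Payload 7.3 kg.
Tool frame: the origin (TCP) lies on the centre line of the jaws, within the pads' length; the fingertips stand 22 mm ahead of it and the grasp point (between the pads) lies 3 mm ahead of it; z points along the fingers, y is the direction in which the jaws open and shut (so a half turn about z gives the same grasp; the last joint's range is limited). The gripper opens to 92 mm and grips with 3 to 60 N. Pads are 19 mm wide; open, the fingers measure 130 mm over their backs; the gripper's body (75 mm by 190 mm) begins 47 mm behind the grasp point.
Start: joints at [-1.261, 0.342, 1.524, -0, 1.275, -0.146], TCP at [231.118, -471.41, 248.741] pointing down, gripper open.
Joint ranges: [-2.53, 2.53], [-0.77, 2.02], [0.04, 2.7], [-1, 4.14], [0.28, 2.66], [-3.11, 3.11]. Speed limits (rad/s): [2.57, 2.57, 3.14, 3.14, 3.14, 3.14].

## Interface

Orientations are given as [roll, pitch, yaw] about the fixed x, y, z axes, in that order (R = Rz(yaw) Ry(pitch) Rx(roll)).
In Python, from plant import get_obs, capture, bot, spot_in gives the robot as it stands.
- The arm moves only by the shell command python3 -m handwheel 'ROWS' [OPENING]. ROWS is JSON, a list of rows, each a list of 2 entries, a list of its own where there are three numbers: the shift along the world's x, y, z in mm, then the turn, a rotation vector about the world's x, y, z in rad. In form: [[[x, y, z], [wx, wy, wz]], ...]. A call has 1 to 12 rows; each row shifts and turns the commanded pose from where the row before left it; what a row does not reach is not made up. A row lasts 1/8 s, in which the tool goes at most 62.5 mm and 10.7 degrees, less where a joint would pass 70% of its speed; a pose out of reach is approached as far as the arm can. A call is refused whole if a number of a shift passes 62.5 or a number of a turn 0.188, either way. A call with a gripper value outside its range is refused whole. OPENING is the closure, from 0 (fully open) to 1 (shut), set as the call begins (- or left out, the last holds). The fingers move at their own pace and stop on an object; the grip force is fixed at half the most. Time passes only in rows, so rows that do not move let the fingers close. It gives the time, the measured TCP pose, the force and the opening at its end, in the units of the state.
- get_obs(): the state, without advancing time (a new reading comes with each control period).
- capture(name): name is "side" or "top"; returns a dict with "img" (480x640x3 uint8, red, green, blue), "fx", "fy", "cx", "cy" (pixels), "cam_to_world" (4x4, takes a point from camera to world coordinates). Camera axes: x right, y up, looking along -z (the intrinsics and any distortion apply to the point x, -y, -z); pixel columns grow to the right and rows downward; lengths in mm; the calibration is good to about 2 mm. A picture is of the moment at which its call begins. There is no depth.
- bot.close_job(): hands the job in, once; it reports no verdict.
Trained networks look in the newest picture that a camera, given by its name, has taken for a name from the list of things; names that differ only in an ending like _2 or _b are one class to them, and where a whole thing is asked for, a point or a joint stands for the part that bears it (a point fixed in the world has none). Each returns a list of dicts, best first, with "score" (0 to 1); they miss things now and then, are a little off and sometimes report something else, mostly with a low value. They report only what shows in the picture. A call takes as long as a camera call. They do not tell look-alikes from the thing itself.
- spot_in(thing, camera): "xyz" ([x, y, z] in mm, in the coordinates of the camera as it stood for that picture, good to about 4 mm: the middle of the surface that is visible of it).
The state is a dict: "time": time; "joint_positions": joint angles; "dq": joint speeds; "tau": joint torques, N m; "tool_pos": TCP position; "tcp_rot": TCP orientation; "contact_force": force on the tool from outside, world axes, zero at the start; "moment": the same for the moment, N m; "grip_width": finger opening in mm.
Only numpy, scipy, OpenCV 4.12 (cv2) and the standard library are available. Lean on these libraries where they do the work, as an engineer would, in place of code of your own. Each camera call takes 0.05 s, during which the arm holds its last target. There are 200 camera calls.

## Task

Lift the round scent flask up and off its hook and set it upright, ball down, in the sprung ring on top of the diffuser base. Then, by the flask, press the ring fully down against its springs and finish while still holding the flask pressed down there; do not let go. Leave the remote control, the mug and the candle jar where they are.

Things in the scene. Friction and masses are not known exactly. Their poses are not given: they have to be found in the camera images.
- flask: Closed amber glass flask, 150 to 260 g, 160 mm tall: a ball 70 mm in diameter at the bottom, a straight round neck 22 mm in diameter from 64 to 145 mm above the underside, a cork 18 mm in diameter up to 160 mm. Origin: lowest point of the ball; z runs up the neck. It starts hanging on the stand's hook, ball against a rest block on the post, nearly upright, underside about 60 mm above the table.
- flask_loop (a point): Point in the flask's level wire loop where the hook passes, 80 mm above its underside and 41 mm from the neck's axis to the flask's own +x side. The wire is 5 mm thick; the opening reaches from 11 to 44 mm from the axis and is 13 mm wide. At the start the hook's upturned end stands up through it. Axes as the flask's.
- flask_neck (a point): Point on the flask's axis in the bare neck, 122 mm above its underside: a good place to grip (22 mm across), clear of the loop, the hook and the post, which end below it. Axes as the flask's.
- flask_ball (a point): Centre of the flask's ball (radius 35 mm), 35 mm above its underside. Axes as the flask's.
- stand: Dark wooden hook stand, fixed: round foot 110 mm in diameter, 14 mm thick, a post 24 mm wide and 14 mm deep up to 145 mm, with a rest block for the ball and a 6 mm steel hook on its front. Origin: centre of the foot's underside, on the table, z up; the post stands 20 to 34 mm to its +x side, the hanging flask's axis is about 35 mm to its -x side.
- hook_tip (a point): Top of the hook's upturned end, 153.5 mm above the table, 14 mm out from the post; axes as the stand's. The hanging loop rests about 14 mm below it: the flask must rise at least 20 mm before it can leave sideways; the way straight up is free.
- cradle: White diffuser base with a wooden band, fixed: disc 110 mm in diameter, 30 mm high, with a horizontal steel ring on three coil springs above its middle. Origin: centre of the underside, on the table; z up.
- ring_top (a point): Centre of the ring's upper face; it goes down with the ring; 64 mm above the table with the ring up, 46 mm with it fully down. The ring is 72 mm in outer and 50 mm in inner diameter, 8 mm thick; the flask's ball drops part way in and centres itself: seated, the ball's centre is about 25 mm above this point, the flask's underside about 10 mm below it. z up.
- ring (a joint): How far the sprung ring is pressed down, m: 0 up, 0.018 fully down on its stop. It needs about 3.5 N to start and 12.5 N (flask's weight included) to reach the stop, so the flask's weight alone does not press it; it springs back when released.
- remote: Bystander: black remote control lying flat, 150 x 42 x 18 mm, origin at the centre of its underside, long along its x.
- mug: Bystander: white mug, 80 mm in diameter, 90 mm high, handle to its +y; origin at the centre of its underside.
- candle: Bystander: closed candle jar, 72 mm in diameter, 85 mm high; origin at the centre of its underside.
Things that resemble listed ones, but are neither listed nor needed, are in the scene too. What is shaped like the stand but red is not meant.

How it is judged:
By the outcome, as a careful person would: the job done as asked, in the order asked, and still so for the second after the job is handed in, while the arm keeps its last pose, push and grip.
It also fails if it takes over 48 s, if anything falls off the work surface, if the arm or the gripper's body presses on something with over 40 N, if the wrist force passes 120 N, or if a joint passes its speed limit or range.

## Working session

There is one attempt and no reset: what is moved stays moved. The work goes in short steps, Python scripts to look and compute and a shell command to move; the robot and the scene stay as the last step left them, time stands still between calls to the robot, and variables do not carry over. Pictures are saved under pics/ and viewed, about 8 in all and at most 12, crops included, and the job is handed in when it is done.

```bash
mkdir -p pics; cat > h.py <<'E'
import numpy as np, cv2
from plant import get_obs, capture, bot, spot_in
def save(c,name):
    cv2.imwrite('pics/'+name, c['img'][:,:,::-1])
def world(c,p): return (np.array(c['cam_to_world'])@np.append(p,1))[:3]
def proj(c,P):
    T=np.linalg.inv(np.array(c['cam_to_world'])); p=T@np.append(P,1)
    return np.array([c['cx']+c['fx']*p[0]/-p[2], c['cy']-c['fy']*p[1]/-p[2]])
def ray(c,u,v):
    T=np.array(c['cam_to_world']); d=T[:3,:3]@np.array([(u-c['cx'])/c['fx'],-(v-c['cy'])/c['fy'],-1]); return T[:3,3],d/np.linalg.norm(d)
def at_z(c,u,v,z):
    o,d=ray(c,u,v); return o+d*(z-o[2])/d[2]
E
python3 - <<'E'
from h import *
print({k:np.round(v,3) if not isinstance(v,dict) else v for k,v in get_obs().items()})
for n in("side","top"):
    c=capture(n); save(c,n+'0.png'); print(n,[k for k in c],c['fx'],c['fy'],c['cx'],c['cy'],np.round(c['cam_to_world'],3).tolist())
    for t in("flask","flask_loop","stand","hook_tip","cradle","ring_top","flask_neck","remote","mug","candle"):
        try: r=spot_in(t,n)
        except Exception as e: print(t,e); continue
        print(t,[(round(a['score'],2),world(c,a['xyz']).round().tolist(),proj(c,world(c,a['xyz'])).round().tolist()) for a in r])
E
```

```text
{'time': np.float64(0.0), 'joint_positions': array([-1.261,  0.343,  1.525, -0.   ,  1.275, -0.146]), 'dq': array([-0.   , -0.   , -0.002, -0.   ,  0.001, -0.   ]), 'tau': array([ -0.   , -43.124, -24.422,   0.072,   0.056,  -0.   ]), 'tool_pos': array([ 230.984, -471.024,  248.047]), 'tcp_rot': array([-3.14 , -0.   ,  0.456]), 'contact_force': array([0.616, 0.194, 0.814]), 'moment': array([-0.001, -0.034, -0.042]), 'grip_width': np.float64(91.587)}
side ['img', 'fx', 'fy', 'cx', 'cy', 'cam_to_world'] 528.9643613154752 528.9643613154752 316.3596374015632 238.83295529852265 [[0.962, 0.195, -0.192, 483.916], [-0.273, 0.691, -0.669, -634.461], [0.002, 0.696, 0.718, 767.074], [0.0, 0.0, 0.0, 1.0]]
flask [(0.64, [538.0, 216.0, 126.0], [224.0, 161.0])]
flask_loop [(0.93, [539.0, 219.0, 127.0], [224.0, 160.0])]
stand [(0.96, [561.0, 171.0, 14.0], [245.0, 216.0]), (0.78, [670.0, -20.0, 17.0], [322.0, 272.0])]
hook_tip [(0.91, [560.0, 168.0, 17.0], [245.0, 216.0]), (0.77, [671.0, -21.0, 16.0], [322.0, 272.0])]
cradle [(0.65, [472.0, -168.0, 30.0], [227.0, 361.0])]
ring_top [(0.97, [479.0, -15
[... 574 characters left out ...]
0, 0.0, 1.0]]
flask [(0.56, [534.0, 220.0, 126.0], [176.0, 289.0])]
flask_loop [(0.91, [534.0, 221.0, 122.0], [176.0, 289.0])]
stand [(0.81, [667.0, 1.0, 13.0], [317.0, 222.0]), (0.65, [551.0, 181.0, 16.0], [214.0, 284.0]), (0.31, [778.0, 162.0, 82.0], [224.0, 150.0])]
hook_tip [(0.77, [669.0, 2.0, 15.0], [316.0, 220.0]), (0.75, [555.0, 178.0, 14.0], [216.0, 282.0])]
cradle [(0.86, [472.0, -153.0, 29.0], [404.0, 332.0])]
ring_top [(0.85, [474.0, -154.0, 62.0], [407.0, 332.0])]
flask_neck [(0.69, [535.0, 223.0, 122.0], [175.0, 289.0])]
remote [(0.94, [474.0, -12.0, 17.0], [322.0, 330.0])]
mug [(0.76, [777.0, -204.0, 45.0], [433.0, 159.0])]
candle [(0.89, [776.0, 160.0, 87.0], [224.0, 150.0])]
```

View pics/side0.png

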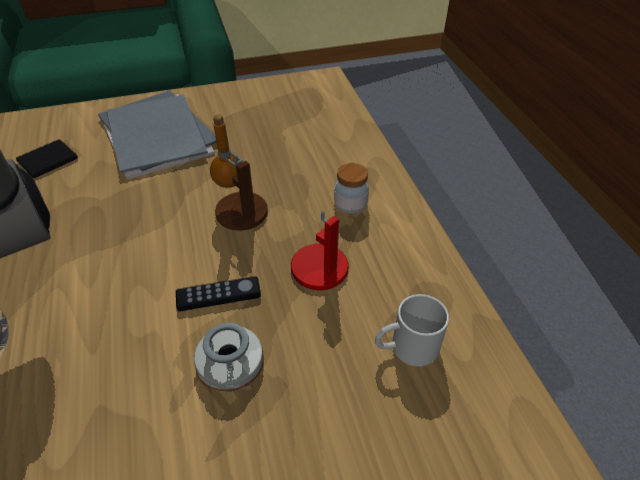

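View pics/top0.png

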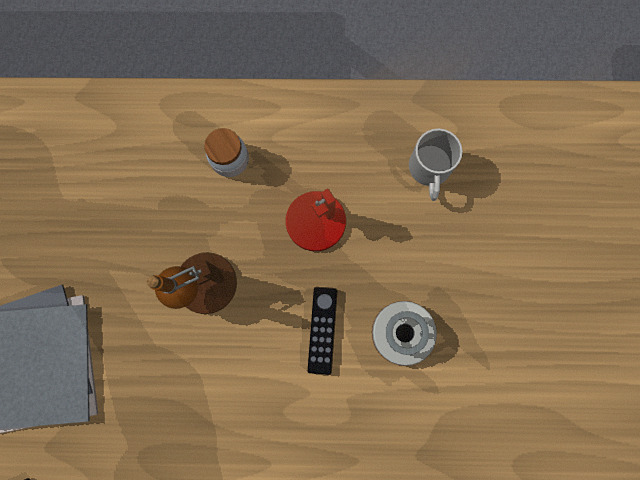

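```bash
python3 - <<'E'
import cv2
a=cv2.imread('pics/side0.png')[90:250,160:320]; b=cv2.imread('pics/top0.png')[210:350,130:270]
a=cv2.resize(a,(400,400),interpolation=3);b=cv2.resize(b,(400,400),interpolation=3)
cv2.imwrite('pics/crop.png',cv2.hconcat([a,b]))
E
```

```text
(no output)
```

View pics/crop.png

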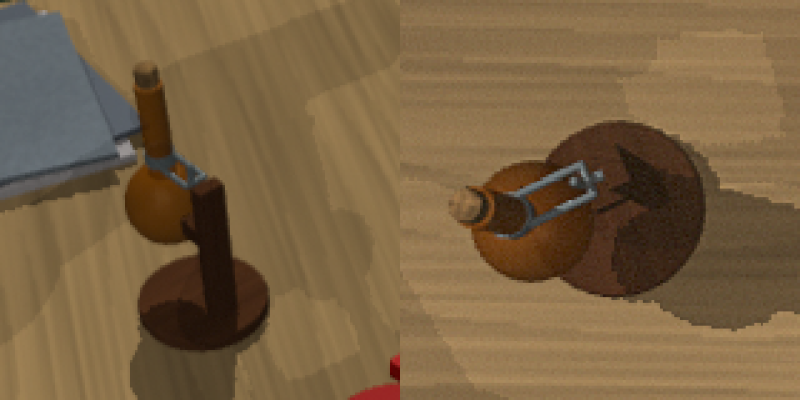

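The flask hangs on the brown stand (side 245,200; top 206,283). The look-alike at side (320,265), top (316,221) is red and empty, so it isn't meant. The enlarged crop shows the amber flask, with its cork at side (218,117) / top (152,282), and its loop pointing towards the post. There is only one diffuser, at side (229,355).

```bash
python3 - <<'E'
from h import *
s=capture('side');t=capture('top')
def tri(a,b):
    A=[];B=[]
    M=0;v=0;L=[]
    for c,p in((s,a),(t,b)):
        o,d=ray(c,*p);P=np.eye(3)-np.outer(d,d);M=M+P;v=v+P@o;L.append((o,d))
    X=np.linalg.solve(M,v);return X.round(1),[round(float(np.linalg.norm(np.cross(X-o,d))),1) for o,d in L]
print('cork',tri((218,118),(152.5,282.5)))
print('ball',tri((224,171),(175.5,287)))
print('loop end',tri((240,163),(200,271)))
print('foot',at_z(s,241,211,14).round(),at_z(t,206,283,14).round())
# ball, ring by colour fit
for n,c in(('side',s),('top',t)):
    im=c['img'].astype(int); h=cv2.cvtColor(c['img'],cv2.COLOR_RGB2HSV)
    if n=='side': x0,y0,x1,y1=190,315,275,395
    else: x0,y0,x1,y1=365,295,445,370
    # disc top: projection of candidate circles for check
    pass
for z in(64,): print('ring',at_z(s,226,341.5,z).round(1),at_z(t,408,333,z).round(1))
im=[]
for c,(x,y) in((s,(226,350)),(t,(405,333))):
    k=cv2.resize(c['img'][y-45:y+45,x-45:x+45],(400,400),interpolation=3)
    im.append(k)
cv2.imwrite('pics/crop2.png',cv2.hconcat(im)[:,:,::-1])
E
```

```text
cork (array([538.5, 232.9, 214.5]), [2.1, 2.1])
ball (array([538. , 229.9,  92.4]), [1.7, 1.7])
loop end (array([563.4, 179.6, 143.8]), [2.0, 2.0])
foot [556. 188.  14.] [554. 196.  14.]
ring [ 475.4 -155.    64. ] [ 471.4 -155.1   64. ]
```

View pics/crop2.png

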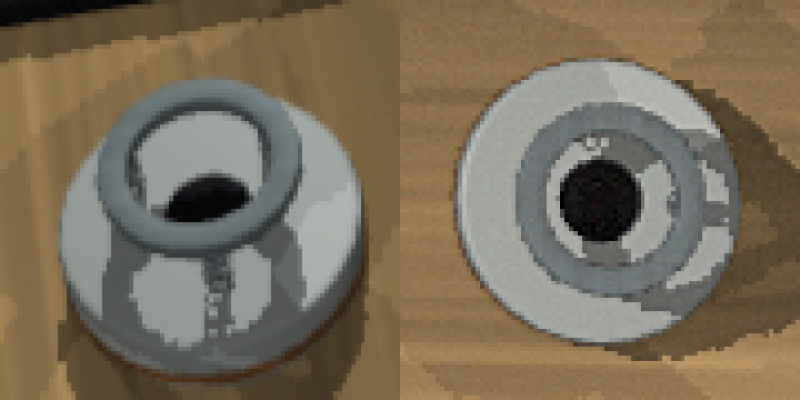

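Ring top is at (473.5, -155, 64) from the two cameras. The flask axis is near (538, 231), with the cork at z≈215–220 and the ball at z≈93–95, which matches the description. At the current yaw the jaws open along the stand's x, and the fingertips stay above the hook tip. I'll move above the flask.

```bash
python3 -m handwheel '[[[19,44,3],[0,0,0]],[[19,44,3],[0,0,0]],[[19,44,3],[0,0,0]],[[19,44,3],[0,0,0]],[[19,44,3],[0,0,0]],[[19,44,3],[0,0,0]],[[19,44,3],[0,0,0]],[[19,44,3],[0,0,0]],[[19,44,3],[0,0,0]],[[19,44,3],[0,0,0]],[[19,44,3],[0,0,0]],[[19,44,3],[0,0,0]]]' 0 && python3 -m handwheel '[[[20,43,0],[0,0,0]],[[20,43,0],[0,0,0]],[[20,43,0],[0,0,0]],[[19,43,0],[0,0,0]],[[0,0,0],[0,0,0]],[[0,0,0],[0,0,0]],[[0,0,0],[0,0,0]]]' && python3 - <<'E'
from h import *
s=capture('side');t=capture('top')
save(s,'side1.png')
o=get_obs();print(o['tool_pos'],o['tcp_rot'],o['contact_force'])
k=[cv2.resize(c['img'][y:y+160,x:x+160],(400,400),interpolation=3) for c,x,y in((s,150,40),(t,90,220))]
cv2.imwrite('pics/crop3.png',cv2.hconcat(k)[:,:,::-1])
for P in([538,231,220],[538,231,182]): print(proj(s,P),proj(t,P))
E
```

```text
time: 2.7
tool_pos: [459.6, 58.2, 285.0]
tcp_rot: [3.141, -0.0, 0.456]
contact_force: [1.4, -0.4, -0.2]
grip_width: 91.7
time: 3.58
tool_pos: [537.9, 227.6, 285.0]
tcp_rot: [3.141, 0.0, 0.455]
contact_force: [0.3, 0.2, -0.1]
grip_width: 91.4
[538.04131612 227.63270439 285.1669511 ] [ 3.14129325e+00 -3.61577890e-04  4.54519214e-01] [-0.04503685  0.70002603 -0.68856286]
[216.37299195 116.27489321] [152.80016024 281.09155405]
[219.03038648 133.44774593] [159.98400072 283.36443315]
```

View pics/crop3.png

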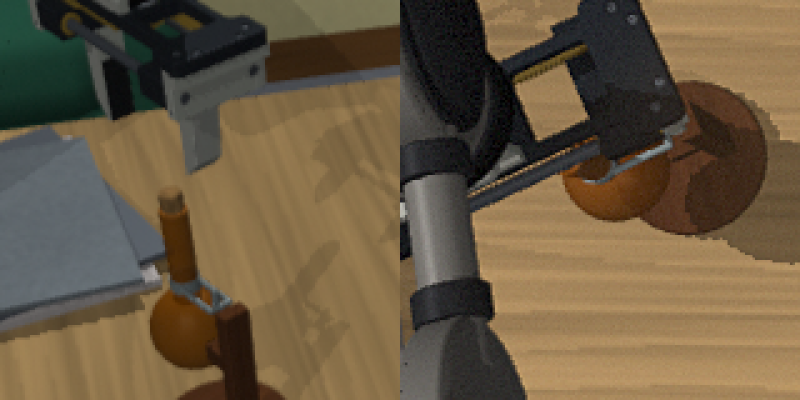

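The side crop shows the open fingers straddling the neck line: their midpoint is at image column ≈212 against an expected 213. Next I'll descend and grip.

```bash
python3 -m handwheel '[[[0,3,-20],[0,0,0]],[[0,0,-25],[0,0,0]],[[0,0,-20],[0,0,0]],[[0,0,-18],[0,0,0]],[[0,0,-10],[0,0,0]],[[0,0,-5],[0,0,0]],[[0,0,0],[0,0,0]],[[0,0,0],[0,0,0]]]' 0 && python3 -m handwheel '[[[0,0,0],[0,0,0]],[[0,0,0],[0,0,0]],[[0,0,0],[0,0,0]],[[0,0,0],[0,0,0]],[[0,0,0],[0,0,0]],[[0,0,0],[0,0,0]],[[0,0,0],[0,0,0]],[[0,0,0],[0,0,0]],[[0,0,0],[0,0,0]],[[0,0,0],[0,0,0]]]' 1
```

```text
time: 4.68
tool_pos: [538.5, 231.6, 187.4]
tcp_rot: [3.141, -0.001, 0.456]
contact_force: [-0.2, -0.7, -0.1]
grip_width: 91.9
time: 5.92
tool_pos: [538.7, 230.5, 186.8]
tcp_rot: [3.139, -0.0, 0.456]
contact_force: [2.6, -5.2, -0.6]
grip_width: 21.9
```

Gripped at 21.9 mm, which is the neck width. Lifting straight up.

```bash
python3 -m handwheel '[[[0,0,5],[0,0,0]],[[0,0,10],[0,0,0]],[[0,0,10],[0,0,0]],[[0,0,15],[0,0,0]],[[0,0,20],[0,0,0]],[[0,0,20],[0,0,0]],[[0,0,10],[0,0,0]],[[0,0,0],[0,0,0]],[[0,0,0],[0,0,0]],[[0,0,0],[0,0,0]]]' && python3 - <<'E'
from h import *
s=capture('side');t=capture('top')
k=[cv2.resize(c['img'][y:y+160,x:x+160],(400,400),interpolation=3) for c,x,y in((s,150,70),(t,90,220))]
cv2.imwrite('pics/crop4.png',cv2.hconcat(k)[:,:,::-1])
E
```

```text
time: 7.18
tool_pos: [537.8, 231.5, 275.9]
tcp_rot: [-3.141, 0.002, 0.456]
contact_force: [-0.6, 0.5, -1.8]
grip_width: 21.2
```

View pics/crop4.png

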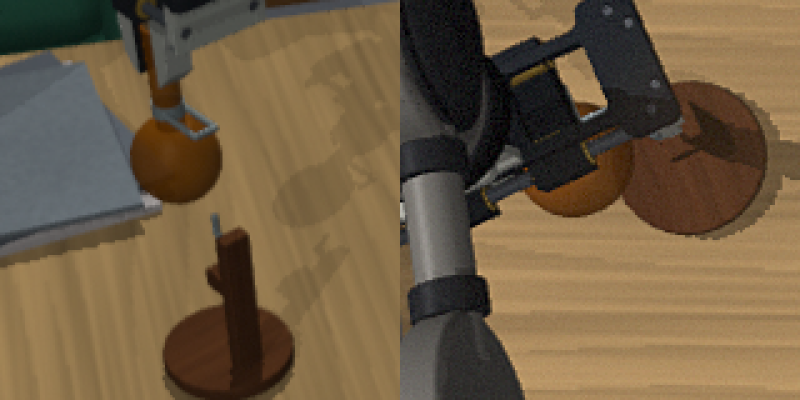

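The side crop shows the flask hanging free, ball at side (220,133), well above the hook tip, and about 1.8 N of weight. The way is clear, so I'll carry it over the ring, moving off -x first.

```bash
python3 -m handwheel '[[[-25,0,10],[0,0,0]],[[-35,-15,5],[0,0,0]],[[-4,-40,0],[0,0,0]],[[0,-45,0],[0,0,0]],[[0,-45,0],[0,0,0]],[[0,-45,0],[0,0,0]],[[0,-45,0],[0,0,0]],[[0,-45,0],[0,0,0]],[[0,-45,0],[0,0,0]],[[0,-40,-20],[0,0,0]],[[0,-22,-20],[0,0,0]],[[0,0,-20],[0,0,0]]]' && python3 -m handwheel '[[[0,0,-15],[0,0,0]],[[0,0,0],[0,0,0]],[[0,0,0],[0,0,0]],[[0,0,0],[0,0,0]],[[0,0,0],[0,0,0]],[[0,0,0],[0,0,0]]]' && python3 - <<'E'
from h import *
s=capture('side');t=capture('top')
o=get_obs();p=o['tool_pos'];print(p)
for dz in(3,126.8-35): print(proj(s,p-[0,0,dz]),proj(t,p-[0,0,dz]))
print(proj(s,[473.5,-155,64]),spot_in('flask_ball','side'))
k=[cv2.resize(c['img'][y:y+160,x:x+160],(400,400),interpolation=3) for c,x,y in((s,150,240),(t,325,255))]
cv2.imwrite('pics/crop5.png',cv2.hconcat(k)[:,:,::-1])
E
```

```text
time: 8.78
tool_pos: [474.0, -157.2, 230.9]
tcp_rot: [3.141, 0.0, 0.453]
contact_force: [0.8, -0.1, -1.7]
grip_width: 21.1
time: 9.52
tool_pos: [474.2, -155.4, 217.0]
tcp_rot: [3.141, -0.0, 0.456]
contact_force: [-0.4, -0.2, -1.7]
grip_width: 21.6
[ 474.15787072 -155.40266063  216.8653491 ]
[211.78920258 280.26573041] [421.80969092 330.3931345 ]
[220.20590622 318.82680859] [413.23377656 330.97267023]
[224.77643742 341.76557586] [{'xyz': [-138.7, -116.2, -743.6], 'score': 0.87}]
```

View pics/crop5.png

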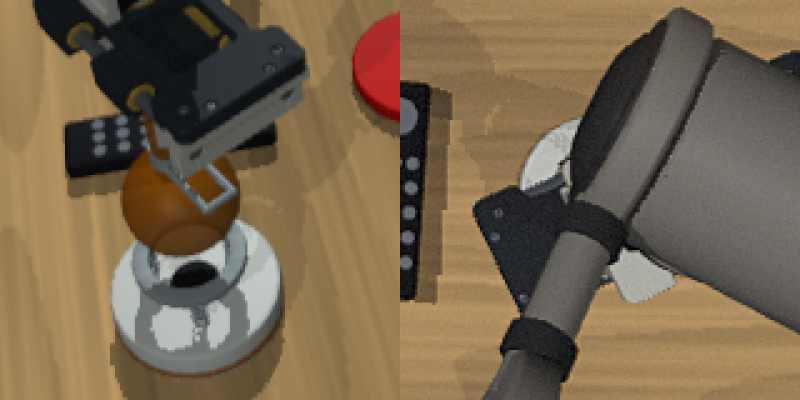

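The side crop shows the ball at (222,319) centred over the ring at (226,341) to within about 2 mm, with the flask upright. Lowering to contact.

```bash
python3 -m handwheel '[[[-1,0,-10],[0,0,0]],[[0,0,-10],[0,0,0]],[[0,0,-8],[0,0,0]],[[0,0,-3],[0,0,0]],[[0,0,-2],[0,0,0]],[[0,0,0],[0,0,0]],[[0,0,0],[0,0,0]]]' && python3 -m handwheel '[[[0,0,-2],[0,0,0]],[[0,0,-2],[0,0,0]],[[0,0,0],[0,0,0]],[[0,0,0],[0,0,0]]]'
```

```text
time: 10.55
tool_pos: [473.2, -155.5, 184.0]
tcp_rot: [3.141, -0.0, 0.456]
contact_force: [-0.5, -0.1, -2.7]
grip_width: 21.4
time: 11.05
tool_pos: [473.2, -155.5, 180.0]
tcp_rot: [3.141, -0.0, 0.456]
contact_force: [-0.1, -0.1, 3.2]
grip_width: 21.2
```

```bash
python3 -m handwheel '[[[0,0,-3],[0,0,0]],[[0,0,-3],[0,0,0]],[[0,0,-3],[0,0,0]],[[0,0,0],[0,0,0]],[[0,0,0],[0,0,0]]]' && python3 -m handwheel '[[[0,0,-3],[0,0,0]],[[0,0,-3],[0,0,0]],[[0,0,0],[0,0,0]],[[0,0,0],[0,0,0]]]' &&  python3 -m handwheel '[[[0,0,-1],[0,0,0]],[[0,0,0],[0,0,0]],[[0,0,0],[0,0,0]]]'
```

```text
time: 11.68
tool_pos: [473.3, -155.5, 171.0]
tcp_rot: [3.141, -0.0, 0.456]
contact_force: [-1.6, 1.7, 7.1]
grip_width: 21.3
time: 12.18
tool_pos: [473.3, -155.5, 165.4]
tcp_rot: [3.141, -0.001, 0.456]
contact_force: [-1.9, 1.3, 10.6]
grip_width: 21.5
time: 12.55
tool_pos: [473.4, -155.5, 164.8]
tcp_rot: [3.14, -0.001, 0.456]
contact_force: [-2.8, 2.2, 13.6]
grip_width: 21.4
```

The force now climbs steeply, about 3 N for 1 mm commanded, so the ring is at its stop. I'll add a little margin and check.

```bash
python3 -m handwheel '[[[0,0,-1],[0,0,0]],[[0,0,0],[0,0,0]],[[0,0,0],[0,0,0]],[[0,0,0],[0,0,0]],[[0,0,0],[0,0,0]]]' && python3 - <<'E'
from h import *
s=capture('side');capture('top')
o=get_obs();print(o['tool_pos'],o['contact_force'],o['grip_width'])
for n in('remote','mug','candle'): print(n,[(round(a['score'],2),world(s,a['xyz']).round().tolist()) for a in spot_in(n,'side')[:1]])
print(proj(s,[473.5,-155,46]),proj(s,[473.5,-155,71]))
cv2.imwrite('pics/crop6.png',cv2.resize(s['img'][250:410,150:310],(600,600),interpolation=3)[:,:,::-1])
E
```

```text
time: 13.18
tool_pos: [473.6, -155.5, 164.6]
tcp_rot: [3.14, -0.002, 0.456]
contact_force: [-5.9, 2.7, 19.3]
grip_width: 21.6
[ 473.5709327  -155.52286753  164.59957239] [-4.94682437  2.49065595 19.30271434] 21.76961060766516
remote [(0.57, [421.0, -19.0, 19.0])]
mug [(0.7, [777.0, -208.0, 54.0])]
candle [(0.9, [783.0, 147.0, 59.0])]
[226.16587949 348.10042135] [224.22425292 339.24801608]
```

View pics/crop6.png

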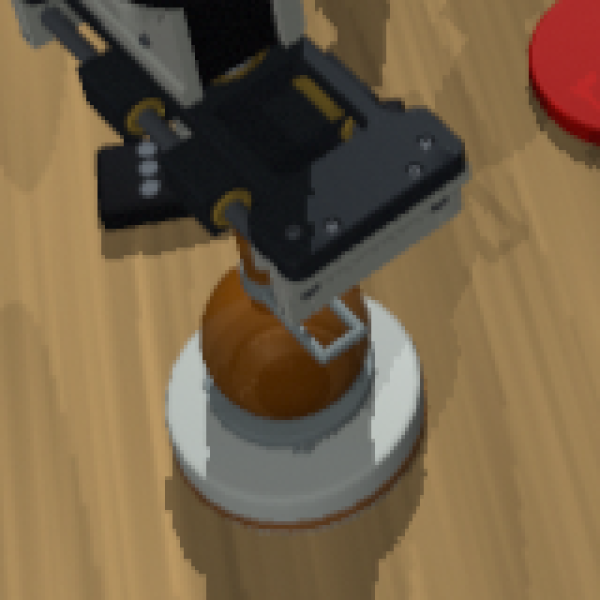

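The crop shows the ball seated with its centre at (226,341), where it should be at full depth (predicted (224,339)), and the ring low over the disc. The remote's left end is still at column 177, as at the start; its odd network position comes from being partly hidden. Handing in.

```bash
python3 -c "
from plant import *
print(bot.close_job()); o=get_obs(); print(o['tool_pos'],o['contact_force'],o['grip_width'])"
```

```text
the job is handed in; nothing more can be done
None
the job is handed in; nothing more can be done
```

I lifted the flask straight up off the brown stand's hook and set it ball down in the diffuser's ring. I then pressed the ring down to its stop and handed in at about 13 s, still holding the flask there.

- **Ring down:** the tool travelled about 18 mm from first contact (height about 183 mm down to 164.6 mm). The force rose at about 0.6 N/mm, then steeply to 19 N, more than the stop needs. The last picture shows the ball within about 2 px of its expected fully-down position.
- **Grip:** it was holding at 21.8 mm on the 22 mm neck. There was a sideways force of about 5 N at the end, well under the limits.
- **Bystanders:** the mug and candle measured within about 6 mm of where they started, inside the detector's scatter.
- **Check that disagreed:** the detector put the remote about 55 mm off (x = 421 instead of 476 mm) because the gripper hid part of it. Its visible left end was at the same pixel as at the start, so I took it as unmoved.

The hand-in gave no verdict, and I could take no reading after it.

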